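# Put the router bits to soak, each in the dish of its size

### The arm

A 6-joint arm with a two-finger parallel gripper is mounted at the origin on the work surface. World frame = base frame: x ahead of the robot, y to its left, z up, the work surface at z = 0. Lengths are in m, angles in rad, forces in N, time in s.
With the tool pointing down it reaches from about 0.35 to 0.975 m from the base axis. Payload 7.1 kg.
Tool frame: the origin (TCP) lies on the centre line of the jaws, within the pads' length; the fingertips stand 14 mm ahead of it and the grasp point (between the pads) lies 5 mm behind it (ctrl.finger_overhang is the distance from the TCP to the fingertips, in m); z points along the fingers, y is the line along which they close (so a half turn about z gives the same grasp; the last joint's range is limited). The gripper opens to 88 mm and grips with 3 to 60 N. Pads are 20 mm wide; open, the fingers measure 115 mm over their backs; the gripper's body (75 mm by 178 mm) begins 61 mm behind the grasp point.
Start: joints at [1.213, 0.423, 1.63, -0, 1.089, -0.019], TCP at [0.208, 0.589, 0.237] pointing down, gripper open.
Joint ranges: [-3, 3], [-0.9, 2.11], [0.09, 2.58], [-1.31, 4.45], [0.11, 2.69], [-2.54, 2.54]. Speed limits (rad/s): [2.39, 2.39, 3.01, 3.14, 3.14, 3.14].

### API

Orientations are given as a unit quaternion [x, y, z, w].
In Python, from cell import ctrl gives the robot as it stands.
- The arm moves only by the tool step_arm, never from a script. Its argument "plan" is one flat list of numbers, 7 for each row, row after row: the shift along the world's x, y, z as a fraction of full scale, then the turn, a rotation vector about the world's x, y, z as a fraction of full scale, then the opening, from 0 (shut) to 1 (fully open). In form: [x, y, z, rx, ry, rz, hand, x, y, z, rx, ry, rz, hand, ...]. A call has exactly 10 rows; each row shifts and turns the commanded pose from where the row before left it; what a row does not reach is not made up. Full scale, the value 1, is 25 mm for a shift and 0.08 rad for a turn. A row lasts 1/8 s, in which the tool goes at most 62.5 mm and 10.7 degrees, less where a joint would pass 70% of its speed; a pose out of reach is approached as far as the arm can. A call with a number of a shift or a turn outside -1 to 1 is refused whole. A call with a gripper value outside its range is refused whole. The fingers move at their own pace and stop on an object; "squeeze" is the grip in N (left out, the last holds). Time passes only in rows, so rows that do not move let the fingers close, or fill a call up. It gives the time, the measured TCP pose, the force, the opening and the grip force at its end, in the units of the state.
- ctrl.observe(): the state, without advancing time (a new reading comes with each control period).
- ctrl.capture(name): name is "scene" or "top" or "wrist"; returns the picture (480x640x3 uint8, red, green, blue); there is no depth.
- ctrl.camera_info(name): a dict with "fx", "fy", "cx", "cy" (pixels), "origin" and "rotation" of the camera in the world. Camera axes: x right, y down, z forward; pixel columns grow to the right and rows downward; lengths in m; the calibration is good to about 2 mm. A picture is of the moment at which its call begins: read the wrist's pose just before it. camera_info takes no time and is no camera call; for the wrist camera it gives the pose at the moment of the call.
- ctrl.job_done(): hands the job in; it is judged then, once.
Trained networks look in the newest picture that a camera, given by its name, has taken for a name from the list of things; names that differ only in an ending like _2 or _b are one class to them, and where a whole thing is asked for, a point or a joint stands for the part that bears it (a point fixed in the world has none). Each returns a list of dicts, best first, with "conf" (0 to 1); they miss things now and then, are a little off and sometimes report something else, mostly with a low value. They report only what shows in the picture. A call takes as long as a camera call. They do not tell look-alikes from the thing itself.
- ctrl.look_for(label, camera): "point" ([column, row] in pixels, amid what is visible of it).
- ctrl.masks_of(label, camera): "pixels" (480x640 bool, what is visible of it) and "point" ([column, row] in pixels, amid what is visible of it).
- ctrl.pinpoint(label, camera): "point" ([column, row] in pixels: a listed point, or the origin of a listed thing).
The state is a dict: "time": time; "q": joint angles; "qd": joint speeds; "effort": joint torques, N m; "tool_pos": TCP position; "tcp_rot": TCP orientation; "wrist_force": force on the tool from outside, world axes, zero at the start; "moment": the same for the moment, N m; "finger_gap": finger opening in m; "grip_force": force on a finger pad.
Only numpy, scipy, OpenCV 4.12 (cv2) and the standard library are available. Lean on these libraries where they do the work, as an engineer would, in place of code of your own. Each camera call takes 0.05 s, during which the arm holds its last target. There are 200 camera calls.

### The job

Get the router bits ready for cleaning: stand each of the four bits, cutter down and shank up, on the floor of the soaking dish of its own size, the widest cutter in the widest dish and so on down to the narrowest in the narrowest. Set them down rather than dropping them or knocking them over, leave the dishes where they stand, and do not disturb the collet nut and the wrench.

Things in the scene. Friction and masses are not known exactly. Their poses are not given: they have to be found in the camera images.
- bit_24: The smallest router bit, standing on its cutter with the bare shank up: round copper-red cutter head 24 mm in diameter and 28 mm high (straight cylinder), with a plain round steel shank 12 mm in diameter rising 42 mm above it (70 mm tall in all). Loose, 70 g give or take a quarter. Origin: centre of the flat underside of the cutter; z runs up the shank; its yaw does not matter. Lift it by the shank.
- bit_38: The second smallest router bit, standing on its cutter with the bare shank up: round copper-red cutter head 38 mm in diameter and 22 mm high (dovetail-like, narrowing to 22 mm across at its top), with a plain round steel shank 12 mm in diameter rising 42 mm above it (64 mm tall in all). Loose, 120 g give or take a quarter. Origin: centre of the flat underside of the cutter; z runs up the shank; its yaw does not matter. Lift it by the shank.
- bit_52: The second largest router bit, standing on its cutter with the bare shank up: round copper-red cutter head 52 mm in diameter and 20 mm high (chamfer bit, narrowing to 34 mm across at its top), with a plain round steel shank 12 mm in diameter rising 42 mm above it (62 mm tall in all). Loose, 200 g give or take a quarter. Origin: centre of the flat underside of the cutter; z runs up the shank; its yaw does not matter. Lift it by the shank.
- bit_66: The largest router bit, standing on its cutter with the bare shank up: round copper-red cutter head 66 mm in diameter and 16 mm high (flat panel bit, widest in the lowest 8 mm), with a plain round steel shank 12 mm in diameter rising 42 mm above it (58 mm tall in all). Loose, 300 g give or take a quarter. Origin: centre of the flat underside of the cutter; z runs up the shank; its yaw does not matter. Lift it by the shank.
- dish_24: The smallest soaking dish: open, empty round aluminium dish with upright walls, inner diameter 40 mm, outer diameter 46 mm, 20 mm high, inner floor 4 mm above its underside. Belongs to the bit with the 24 mm cutter. Loose on the table, it slides if pushed. Origin: centre of its underside; z up.
- dish_38: The second smallest soaking dish: open, empty round aluminium dish with upright walls, inner diameter 54 mm, outer diameter 60 mm, 20 mm high, inner floor 4 mm above its underside. Belongs to the bit with the 38 mm cutter. Loose on the table, it slides if pushed. Origin: centre of its underside; z up.
- dish_52: The second largest soaking dish: open, empty round aluminium dish with upright walls, inner diameter 68 mm, outer diameter 74 mm, 20 mm high, inner floor 4 mm above its underside. Belongs to the bit with the 52 mm cutter. Loose on the table, it slides if pushed. Origin: centre of its underside; z up.
- dish_66: The largest soaking dish: open, empty round aluminium dish with upright walls, inner diameter 82 mm, outer diameter 88 mm, 20 mm high, inner floor 4 mm above its underside. Belongs to the bit with the 66 mm cutter. Loose on the table, it slides if pushed. Origin: centre of its underside; z up.
- collet_nut: Bystander: a steel hexagon collet nut, 30 mm across the flats and 22 mm high, with a dark bore and no shank, loose among the bits. Origin: centre of its underside. Not to be moved.
- collet_wrench: Bystander: a flat steel spanner about 170 mm long, lying loose beyond the bits, on the side away from the robot. Origin: middle of its length, underside; x runs along it. Not to be moved.
There are look-alikes about, which are no part of the job. Leave any pink or turquoise look-alike of the bit_52 alone.

How it is judged:
By the outcome, as a careful person would: the job done as asked, in the order asked, and still so for the second after the job is handed in, with the robot touching nothing.
It also fails if it takes over 112 s, if anything falls off the work surface, if the arm or the gripper's body presses on something with over 40 N, if the wrist force passes 120 N, or if a joint passes its speed limit or range.

## Working session

There is one attempt and no reset: what is moved stays moved. The work goes in short steps, Python scripts to look and compute and a tool call to move; the robot and the scene stay as the last step left them, time stands still between calls to the robot, and variables do not carry over. Pictures are saved under pics/ and viewed, at most 14 in all, crops included, and the job is handed in when it is done.

Besides the shell and the picture viewer there is one more tool, called after "Call:" as name(argument=value, ...), one argument or row to a line, values as JSON. step_arm: Moves the arm, as the interface text tells. Shift numbers are shares of 25 mm and turn numbers shares of 0.08 rad, none past 1 either way. Its arguments: {"type":"object","properties":{"plan":{"type":"array","items":{"type":"number","minimum":-1,"maximum":1}},"squeeze":{"type":"number"}},"required":["plan"]}

```bash
mkdir -p pics; python3 - <<'E'
from cell import ctrl
import cv2
for c in ("top","scene"):
    im=ctrl.capture(c); cv2.imwrite(f"pics/{c}0.png",im[:,:,::-1])
    i=ctrl.camera_info(c); print(c,i)
    for l in ["bit_24","bit_38","bit_52","bit_66","dish_24","dish_38","dish_52","dish_66","collet_nut","collet_wrench"]:
        print(l,[(([round(float(x)) for x in d["point"]]),round(d["conf"],2)) for d in ctrl.pinpoint(l,c)])
s=ctrl.observe();print(s)
E
```

```text
top {'fx': 503.6311377180895, 'fy': 503.6311377180895, 'cx': 317.39545700479596, 'cy': 229.67196227838525, 'origin': array([0.50101799, 0.00360767, 1.0072113 ]), 'rotation': array([ 0.70818273, -0.70535241,  0.02555745, -0.01737856])}
bit_24 [([128, 246], 0.88), ([132, 308], 0.84), ([171, 367], 0.72), ([359, 290], 0.66), ([178, 315], 0.64), ([414, 183], 0.46)]
bit_38 [([128, 246], 0.88), ([132, 308], 0.84), ([171, 367], 0.72), ([359, 290], 0.66), ([178, 315], 0.64), ([414, 183], 0.46)]
bit_52 [([128, 246], 0.88), ([132, 308], 0.84), ([171, 367], 0.72), ([359, 290], 0.66), ([178, 315], 0.64), ([414, 183], 0.46)]
bit_66 [([128, 246], 0.88), ([132, 308], 0.84), ([171, 367], 0.72), ([359, 290], 0.66), ([178, 315], 0.64), ([414, 183], 0.46)]
dish_24 [([486, 250], 0.94), ([436, 325], 0.93), ([222, 196], 0.92), ([259, 274], 0.6), ([357, 289], 0.41)]
dish_38 [([486, 250], 0.94), ([436, 325], 0.93), ([222, 196], 0.92), ([259, 274], 0.6), ([357, 289], 0.41)]
dish_52 [([486, 250], 0.94), ([436, 325], 0.93), ([222, 196], 0.92), ([259, 274], 0.6), ([357, 289], 0.41)]
dish_66 [([486, 250], 0.94), 
[... 1304 characters left out ...]
: 1.1, 'q': array([ 1.21299519e+00,  4.23083243e-01,  1.62991948e+00,  5.70477257e-05,
        1.08858717e+00, -1.90104852e-02]), 'qd': array([ 1.10826965e-03,  1.83578464e-03, -5.94692219e-04,  6.37532931e-05,
       -8.34892306e-07,  1.51723308e-03]), 'effort': array([ 3.61629000e-04, -5.44580090e+01, -2.74047232e+01,  6.43274747e-02,
        1.66172121e-02, -1.44167132e-05]), 'tool_pos': array([0.20767675, 0.58946381, 0.23667786]), 'tcp_rot': array([ 1.68599400e-01,  9.85684656e-01,  6.08925520e-06, -2.45656153e-05]), 'wrist_force': array([-1.02403892, -0.25905722, -0.26177605]), 'moment': array([ 0.00412301, -0.00292249, -0.04046732]), 'grip_force': 0.0, 'finger_gap': 0.0873514640104515}
```

View pics/top0.png

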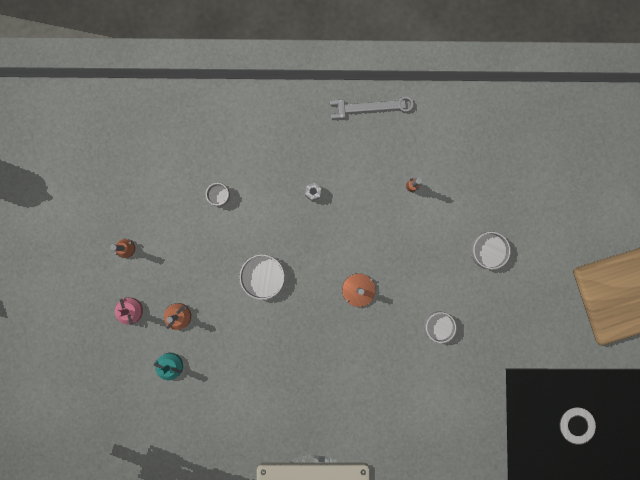

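View pics/scene0.png

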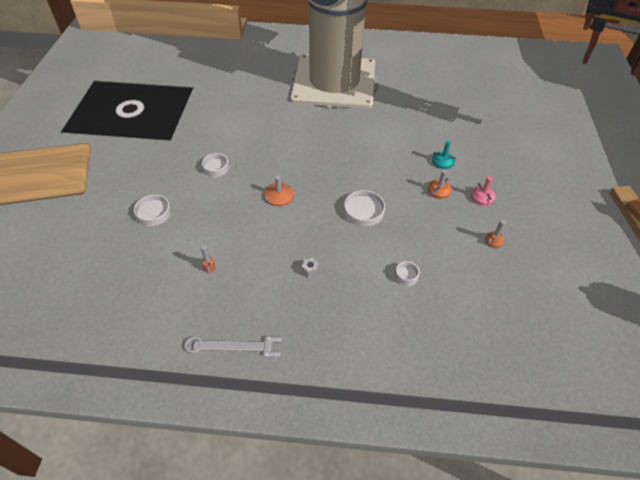

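The top view shows these items, as (column, row) pixels:
- **Bits:** 66 at (359,290), 52 at (177,317), 38 at (124,248) and 24 at (412,185). All are orange-red.
- **Look-alikes:** pink (128,311) and turquoise (168,367), to be left alone.
- **Dishes:** 66 at (263,277), 52 at (491,250), 38 at (441,328) and 24 at (217,195).
- **Bystanders:** nut at (313,191), wrench at (370,106).

Next I'll triangulate the positions and check the bit_52 candidates in an enlarged crop.

```bash
cat > h.py <<'E'
from cell import ctrl
import cv2, numpy as np
from scipy.spatial.transform import Rotation as R
def ray(c,uv,z,i=None):
    i=i or ctrl.camera_info(c)
    d=R.from_quat(i["rotation"]).apply([(uv[0]-i["cx"])/i["fx"],(uv[1]-i["cy"])/i["fy"],1])
    o=i["origin"]; return (o+d*(z-o[2])/d[2])[:2]
def proj(c,p,i=None):
    i=i or ctrl.camera_info(c)
    v=R.from_quat(i["rotation"]).inv().apply(np.asarray(p)-i["origin"])
    return np.array([i["cx"]+i["fx"]*v[0]/v[2],i["cy"]+i["fy"]*v[1]/v[2]])
E
python3 - <<'E'
from h import *
T={"bit_66":(359,290),"bit_52":(177,317),"bit_38":(124,248),"bit_24":(412,185),"dish_66":(263,277),"dish_52":(491,250),"dish_38":(441,328),"dish_24":(217,195)}
for k,uv in T.items():
    a0=ray("top",uv,.01); e=proj("scene",[*a0,.01]); out=[]
    for c,q in(("top",uv),("scene",e)):
        for m in("pinpoint","masks_of"):
            if m=="masks_of" and k[0]=="b": continue
            L=[d for d in getattr(ctrl,m)(k,c) if np.hypot(*(d["point"]-q))<16]
            if L:
                z=0
                p=L[0]["point"]
                if m=="masks_of":
                    ys,xs=np.nonzero(L[0]["pixels"]); p=((xs.min()+xs.max())/2,(ys.min()+ys.max())/2); z=.012
                out.append((c,m[0],ray(c,p,z).round(3).tolist()))
    print(k,out)
im=cv2.imread("pics/top0.png")[220:400,80:260]; cv2.imwrite("pics/crop.png",cv2.resize(im,(540,540),interpolation=cv2.INTER_CUBIC))
E
```

```text
Traceback (most recent call last):
TypeError: unsupported operand type(s) for -: 'list' and 'tuple'
```

```bash
python3 - <<'E'
from h import *
T={"bit_66":(359,290),"bit_52":(177,317),"bit_38":(124,248),"bit_24":(412,185),"dish_66":(263,277),"dish_52":(491,250),"dish_38":(441,328),"dish_24":(217,195)}
N={}
for c in("top","scene"):
    for g in("bit_66","dish_66"):
        N[c,g[0]]=[(m[0],d) for m in("pinpoint","masks_of") for d in getattr(ctrl,m)(g,c)]
for k,uv in T.items():
    a0=ray("top",uv,.01); e=proj("scene",[*a0,.01]); out=[]
    for c,q in(("top",uv),("scene",e)):
        for m,d in N[c,k[0]]:
            if np.hypot(*(np.array(d["point"])-q))>16: continue
            p=d["point"]; z=0
            if m=="m":
                if k[0]=="b": continue
                ys,xs=np.nonzero(d["pixels"]); p=((xs.min()+xs.max())/2,(ys.min()+ys.max())/2); z=.012
            out.append((c,m,ray(c,p,z).round(3).tolist()))
    print(k,a0.round(3),out)
im=cv2.imread("pics/top0.png")[220:400,80:260]; cv2.imwrite("pics/crop.png",cv2.resize(im,(540,540),interpolation=cv2.INTER_CUBIC))
E
```

```text
bit_66 [ 0.443 -0.09 ] [('top', 'p', [0.443, -0.091]), ('scene', 'p', [0.441, -0.094])]
bit_52 [0.389 0.266] [('top', 'p', [0.392, 0.267]), ('scene', 'p', [0.385, 0.261])]
bit_38 [0.524 0.373] [('top', 'p', [0.529, 0.368]), ('scene', 'p', [0.52, 0.373])]
bit_24 [ 0.652 -0.197] [('top', 'p', [0.658, -0.202]), ('scene', 'p', [0.655, -0.199])]
dish_66 [0.468 0.099] [('top', 'p', [0.472, 0.108]), ('top', 'm', [0.469, 0.101]), ('scene', 'p', [0.463, 0.097]), ('scene', 'm', [0.469, 0.101])]
dish_52 [ 0.523 -0.353] [('top', 'p', [0.524, -0.347]), ('top', 'm', [0.523, -0.35]), ('scene', 'p', [0.519, -0.353]), ('scene', 'm', [0.523, -0.351])]
dish_38 [ 0.369 -0.252] [('top', 'p', [0.374, -0.245]), ('top', 'm', [0.373, -0.248]), ('scene', 'p', [0.375, -0.249]), ('scene', 'm', [0.372, -0.248])]
dish_24 [0.63  0.192] [('top', 'p', [0.629, 0.184]), ('top', 'm', [0.631, 0.191]), ('scene', 'p', [0.625, 0.199])]
```

View pics/crop.png

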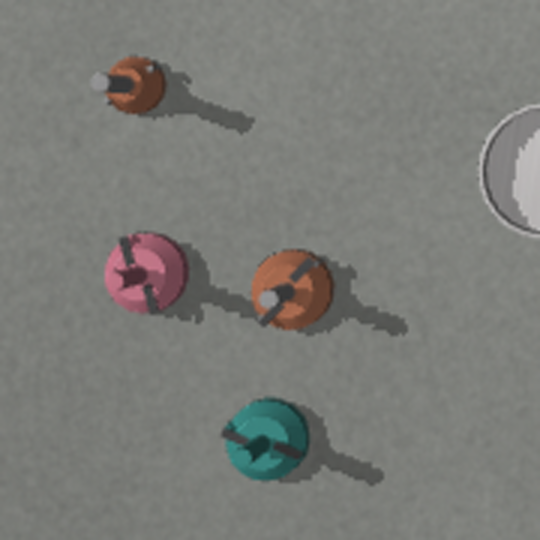

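The crop confirms bit_52 as the copper-red one at about (177,317) in the top view, beside the pink and turquoise look-alikes. Dish positions agree between the two cameras. I'll start with bit_66 at about (0.443,-0.091).

Call:
step_arm(
  plan=[0.35,-1,0,0,0,0,0.6,0.35,-1,0,0,0,0,0.6,0.35,-1,0,0,0,0,0.6,0.35,-1,0,0,0,0,0.6,0.35,-1,0,0,0,0,0.6,0.35,-1,0,0,0,0,0.6,0.35,-1,0,0,0,0,0.6,0.35,-1,0,0,0,0,0.6,0.35,-1,0,0,0,0,0.6,0.35,-1,0,0,0,0,0.6],
  squeeze=25,
)

```text
time: 2.8
tool_pos: [0.2955, 0.3387, 0.2368]
tcp_rot: [0.169, 0.986, 0.0, 0.0]
wrist_force: [0.3, -0.2, 0.1]
finger_gap: 0.053
grip_force: 0.0
```

Call:
step_arm(
  plan=[0.35,-1,0,0,0,0,0.6,0.35,-1,0,0,0,0,0.6,0.35,-1,0,0,0,0,0.6,0.35,-1,0,0,0,0,0.6,0.35,-1,0,0,0,0,0.6,0.35,-1,0,0,0,0,0.6,0.35,-1,0,0,0,0,0.6,0.35,-1,0,0,0,0,0.6,0.35,-1,0,0,0,0,0.6,0.35,-1,0,0,0,0,0.6],
)

```text
time: 4.05
tool_pos: [0.383, 0.0887, 0.2369]
tcp_rot: [0.169, 0.986, 0.0, 0.0]
wrist_force: [0.6, -0.2, -0.2]
finger_gap: 0.0529
grip_force: 0.0
```

Call:
step_arm(
  plan=[0.35,-1,-0.3,0,0,0,0.6,0.35,-1,-0.3,0,0,0,0.6,0.35,-1,-0.3,0,0,0,0.6,0.35,-1,-0.3,0,0,0,0.6,0.35,-1,-0.3,0,0,0,0.6,0.35,-1,-0.3,0,0,0,0.6,0.35,-1,-0.3,0,0,0,0.6,0,0,-0.3,0,0,0,0.6,0,0,-0.3,0,0,0,0.6,0,0,-0.3,0,0,0,0.6],
)

```text
time: 5.3
tool_pos: [0.4435, -0.0848, 0.1612]
tcp_rot: [0.168, 0.986, 0.0, -0.0]
wrist_force: [0.0, 0.8, -0.4]
finger_gap: 0.0526
grip_force: 0.0
```

```bash
cat >> h.py <<'E'
def orange(im):
    h=cv2.cvtColor(im,cv2.COLOR_RGB2HSV)
    return cv2.inRange(h,(3,110,50),(17,255,255))
def blobs(c,im,z,i):
    m=orange(im); n,l,s,ce=cv2.connectedComponentsWithStats(m)
    for j in range(1,n):
        if s[j,4]>25:
            x,y,w,hh,a=s[j]; 
            cs,_=cv2.findContours((l==j).astype('uint8'),cv2.RETR_EXTERNAL,cv2.CHAIN_APPROX_NONE)
            (u,v),r=cv2.minEnclosingCircle(max(cs,key=len))
            d=i["origin"][2]-z
            print(c,"px",(round(u),round(v)),"xy",ray(c,(u,v),z,i).round(4),"diam~mm",round(2*r*d/i["fx"]*1000),"area",a)
E
python3 - <<'E'
from h import *
s=ctrl.observe(); print(s["tool_pos"],s["time"])
i=ctrl.camera_info("wrist"); im=ctrl.capture("wrist"); cv2.imwrite("pics/w1.png",im[:,:,::-1]); blobs("wrist",im,.004,i)
t=ctrl.capture("top"); blobs("top",t,.004,ctrl.camera_info("top"))
E
```

```text
[ 0.44354229 -0.08481622  0.16123533] 5.3
wrist px (313, 228) xy [ 0.4425 -0.0884] diam~mm 64 area 5035
wrist px (216, 409) xy [ 0.5658 -0.2215] diam~mm 33 area 431
wrist px (204, 426) xy [ 0.5775 -0.2378] diam~mm 20 area 79
top px (411, 186) xy [ 0.651  -0.1953] diam~mm 21 area 59
top px (125, 248) xy [0.5238 0.3742] diam~mm 38 area 207
top px (177, 316) xy [0.3899 0.268 ] diam~mm 53 area 390
```

View pics/w1.png

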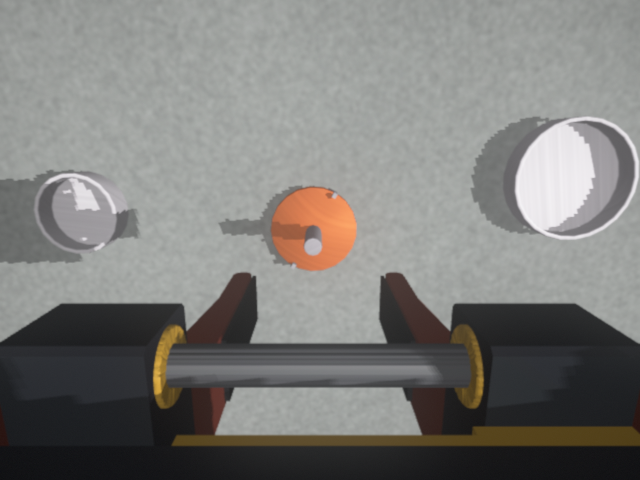

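The wrist view shows bit_66 (64 mm measured) at px (313,228), with its shank between the open jaws. Now I'll go down and grip.

Call:
step_arm(
  plan=[-0.02,-0.17,-0.8,0,0,0,0.6,0,0,-0.8,0,0,0,0.6,0,0,-0.8,0,0,0,0.6,0,0,-0.8,0,0,0,0.6,0,0,-0.8,0,0,0,0.6,0,0,-0.6,0,0,0,0.6,0,0,-0.36,0,0,0,0.6,0,0,0,0,0,0,0,0,0,0,0,0,0,0,0,0,0,0,0,0,0],
  squeeze=25,
)

```text
time: 6.65
tool_pos: [0.4439, -0.0899, 0.0382]
tcp_rot: [0.169, 0.986, -0.0, 0.001]
wrist_force: [0.7, 0.2, -0.2]
finger_gap: 0.0258
grip_force: 0.0
```

Call:
step_arm(
  plan=[0,0,0,0,0,0,0,0,0,0,0,0,0,0,0,0,0,0,0,0,0,0,0,0,0,0,0,0,0,0,0.2,0,0,0,0,0,0,0.5,0,0,0,0,0,0,0.5,0,0,0,0,0,0,0.5,0,0,0,0,0,0,0.3,0,0,0,0,0,0,0,0,0,0,0],
)

```text
time: 7.9
tool_pos: [0.4439, -0.0899, 0.0884]
tcp_rot: [0.169, 0.986, -0.0, 0.001]
wrist_force: [-0.3, 0.5, -3.9]
finger_gap: 0.0117
grip_force: 25.0
```

Call:
step_arm(
  plan=[0.11,0.6,0,0,0,0,0,0.11,0.9,0,0,0,0,0,0.11,1,0,0,0,0,0,0.11,1,0,0,0,0,0,0.11,1,0,0,0,0,0,0.11,1,0,0,0,0,0,0.11,1,0,0,0,0,0,0.11,0.7,0,0,0,0,0,0.11,0.34,0,0,0,0,0,0.05,0.1,0,0,0,0,0],
)

```text
time: 9.15
tool_pos: [0.4695, 0.1016, 0.0875]
tcp_rot: [0.168, 0.986, -0.0, -0.0]
wrist_force: [-0.1, -0.2, -4.3]
finger_gap: 0.0115
grip_force: 25.0
```

```bash
python3 - <<'E'
from h import *
s=ctrl.observe(); print(s["tool_pos"])
im=ctrl.capture("wrist"); cv2.imwrite("pics/w2.png",im[:,:,::-1])
i=ctrl.camera_info("wrist")
for d in ctrl.masks_of("dish_66","wrist")[:2]:
    ys,xs=np.nonzero(d["pixels"]); print(d["conf"],xs.min(),xs.max(),ys.min(),ys.max())
for a in (0,): print(proj("wrist",[.469,.101,.02],i),proj("wrist",[*s["tool_pos"][:2],.055],i))
blobs("wrist",im,.055,i)
E
```

```text
[0.46950537 0.10156134 0.08751015]
0.88 239 396 179 288
0.77 509 573 398 445
[317.18633307 261.4576256 ] [318.50404032 283.83016807]
wrist px (576, 19) xy [0.3972 0.2367] diam~mm 51 area 4835
wrist px (318, 280) xy [0.4679 0.102 ] diam~mm 62 area 10553
```

View pics/w2.png

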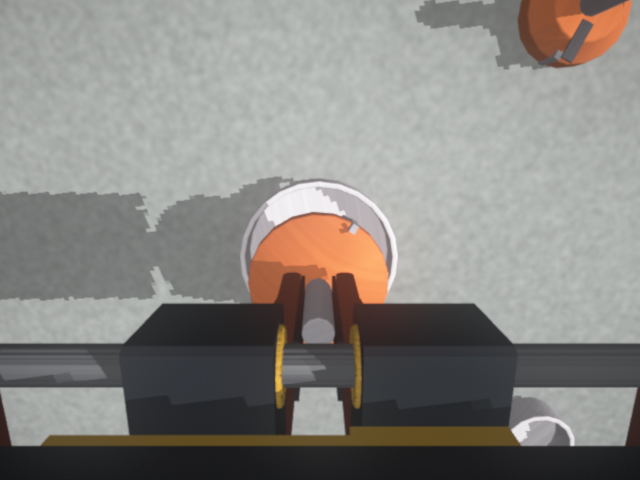

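bit_66 sits centred over dish_66: the cutter is at px (318,280) and the dish rim spans columns 239–396. I'll lower it by 46 mm and release.

Call:
step_arm(
  plan=[0.03,0,-0.4,0,0,0,0,0,0,-0.5,0,0,0,0,0,0,-0.4,0,0,0,0,0,0,-0.3,0,0,0,0,0,0,-0.16,0,0,0,0,0,0,-0.06,0,0,0,0,0,0,-0.02,0,0,0,0,0,0,0,0,0,0,0,0,0,0,0,0,0,0,0,0,0,0,0,0,0],
)

```text
time: 10.5
tool_pos: [0.4701, 0.1012, 0.042]
tcp_rot: [0.169, 0.986, -0.0, -0.0]
wrist_force: [-3.0, -0.4, 6.1]
finger_gap: 0.0118
grip_force: 25.0
```

Call:
step_arm(
  plan=[0,0,0,0,0,0,0.6,0,0,0,0,0,0,0.6,0,0,0.3,0,0,0,0.6,0,0,0.8,0,0,0,0.6,0,0,1,0,0,0,0.6,-0.2,0.4,1,0,0,0,0.6,-0.5,1,0.6,0,0,0,0.6,-0.5,1,0,0,0,0,0.6,-0.5,1,0,0,0,0,0.6,-0.5,1,0,0,0,0,0.6],
)

```text
time: 11.75
tool_pos: [0.415, 0.2121, 0.1348]
tcp_rot: [0.169, 0.986, 0.0, 0.0]
wrist_force: [0.6, 0.8, 1.3]
finger_gap: 0.0527
grip_force: 0.0
```

Call:
step_arm(
  plan=[-0.5,1,0,0,0,0,0.6,-0.46,0.9,0,0,0,0,0.6,0,0.4,0,0,0,0,0.6,0,0,0,0,0,0,0.6,0,0,0,0,0,0,0.6,0,0,0,0,0,0,0.6,0,0,0,0,0,0,0.6,0,0,0,0,0,0,0.6,0,0,0,0,0,0,0.6,0,0,0,0,0,0,0.6],
)

```text
time: 13.0
tool_pos: [0.3912, 0.2687, 0.1342]
tcp_rot: [0.169, 0.986, 0.0, 0.0]
wrist_force: [-0.0, 0.2, -0.3]
finger_gap: 0.0525
grip_force: 0.0
```

```bash
python3 - <<'E'
from h import *
s=ctrl.observe(); print(s["tool_pos"])
i=ctrl.camera_info("wrist"); im=ctrl.capture("wrist"); cv2.imwrite("pics/w3.png",im[:,:,::-1]); blobs("wrist",im,.004,i)
print(proj("wrist",[.469,.101,.02],i))
t=ctrl.capture("top");blobs("top",t,.008,ctrl.camera_info("top"))
E
```

```text
[0.39119087 0.26872139 0.13417705]
wrist px (317, 236) xy [0.3907 0.2679] diam~mm 51 area 3212
wrist px (216, 408) xy [0.4956 0.1466] diam~mm 28 area 405
wrist px (205, 433) xy [0.5142 0.1288] diam~mm 13 area 51
[140.32042907 409.73418357]
top px (411, 186) xy [ 0.6504 -0.1946] diam~mm 21 area 59
top px (125, 248) xy [0.5237 0.3728] diam~mm 37 area 208
top px (262, 276) xy [0.4693 0.1008] diam~mm 65 area 781
top px (177, 316) xy [0.391  0.2672] diam~mm 51 area 297
top px (148, 338) xy [0.3492 0.3235] diam~mm 62 area 137
```

View pics/w3.png

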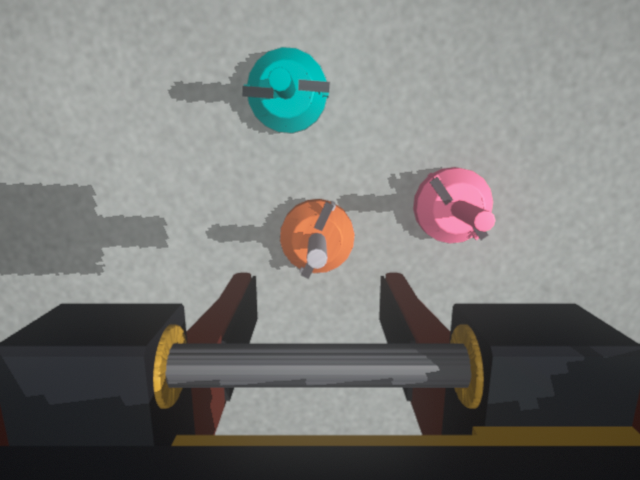

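bit_66 now stands in its dish at (0.469,0.101), which is the dish centre. The copper-red bit_52 is at px (317,236), with the jaws aligned and the look-alikes clear of them.

Call:
step_arm(
  plan=[-0.02,-0.03,-0.7,0,0,0,0.4,0,0,-0.8,0,0,0,0.4,0,0,-0.8,0,0,0,0.4,0,0,-0.7,0,0,0,0.4,0,0,-0.5,0,0,0,0.4,0,0,-0.2,0,0,0,0.4,0,0,0,0,0,0,0,0,0,0,0,0,0,0,0,0,0,0,0,0,0,0,0,0,0,0,0,0],
  squeeze=25,
)

```text
time: 14.35
tool_pos: [0.391, 0.2681, 0.0421]
tcp_rot: [0.169, 0.986, 0.0, 0.0]
wrist_force: [0.3, -0.5, 3.9]
finger_gap: 0.0113
grip_force: 25.0
```

Call:
step_arm(
  plan=[0,0,0,0,0,0,0,0,0,0,0,0,0,0,0,0,0.2,0,0,0,0,0,0,0.6,0,0,0,0,0,0,0.8,0,0,0,0,0,0,0.8,0,0,0,0,0,0,0.8,0,0,0,0,0,0,0.4,0,0,0,0,0,0,0,0,0,0,0,0,0,0,0,0,0,0],
)

```text
time: 15.6
tool_pos: [0.3903, 0.2677, 0.1312]
tcp_rot: [0.169, 0.986, -0.0, -0.0]
wrist_force: [0.3, -0.5, -2.9]
finger_gap: 0.0115
grip_force: 25.0
```

Call:
step_arm(
  plan=[0.22,-0.75,0,0,0,0,0,0.22,-1,0,0,0,0,0,0.22,-1,0,0,0,0,0,0.22,-1,0,0,0,0,0,0.22,-1,0,0,0,0,0,0.22,-1,0,0,0,0,0,0.22,-1,0,0,0,0,0,0.22,-1,0,0,0,0,0,0.22,-1,0,0,0,0,0,0.22,-1,0,0,0,0,0],
)

```text
time: 16.85
tool_pos: [0.4453, 0.0234, 0.1309]
tcp_rot: [0.169, 0.986, -0.0, -0.001]
wrist_force: [-0.4, 0.8, -1.4]
finger_gap: 0.0115
grip_force: 25.0
```

Call:
step_arm(
  plan=[0.22,-1,0,0,0,0,0,0.22,-1,0,0,0,0,0,0.22,-1,0,0,0,0,0,0.22,-1,0,0,0,0,0,0.22,-1,0,0,0,0,0,0.22,-1,0,0,0,0,0,0.22,-1,0,0,0,0,0,0.22,-1,0,0,0,0,0,0.22,-1,0,0,0,0,0,0.22,-1,0,0,0,0,0],
)

```text
time: 18.1
tool_pos: [0.5002, -0.2264, 0.1305]
tcp_rot: [0.169, 0.986, 0.0, -0.001]
wrist_force: [-0.0, -0.2, -1.7]
finger_gap: 0.0115
grip_force: 25.0
```

Call:
step_arm(
  plan=[0.2,-1,0,0,0,0,0,0.2,-1,0,0,0,0,0,0.2,-1,0,0,0,0,0,0.2,-1,0,0,0,0,0,0.12,-0.7,0,0,0,0,0,0,-0.3,-0.3,0,0,0,0,0,0,-0.5,0,0,0,0,0,0,-0.5,0,0,0,0,0,0,-0.3,0,0,0,0,0,0,0,0,0,0,0],
)

```text
time: 19.35
tool_pos: [0.5233, -0.35, 0.0907]
tcp_rot: [0.168, 0.986, 0.0, -0.001]
wrist_force: [-1.0, 0.4, -2.2]
finger_gap: 0.0114
grip_force: 25.0
```

```bash
cat > fit.py <<'E'
from h import *
import sys
def fit(dish,xy,zb):
    s=ctrl.observe(); print(s["tool_pos"])
    i=ctrl.camera_info("wrist"); im=ctrl.capture("wrist"); blobs("wrist",im,zb,i)
    for d in ctrl.masks_of(dish,"wrist")[:3]:
        ys,xs=np.nonzero(d["pixels"]); print("dish mask",round(d["conf"],2),xs.min(),xs.max(),ys.min(),ys.max(),ray("wrist",((xs.min()+xs.max())/2,ys.max()),.02,i).round(4))
    print("expected dish centre px",proj("wrist",[*xy,.02],i), "top edge", proj("wrist",[*xy,.02],i))
    return im,i
E
python3 - <<'E'
from fit import *
im,i=fit("dish_52",(.523,-.351),.05); cv2.imwrite("pics/w4.png",im[:,:,::-1])
E
```

```text
[ 0.52326515 -0.35002148  0.09071704]
wrist px (318, 289) xy [ 0.5281 -0.3519] diam~mm 57 area 5616
wrist px (0, 280) xy [ 0.4722 -0.4976] diam~mm 38 area 1607
wrist px (610, 341) xy [ 0.6044 -0.2204] diam~mm 6 area 33
wrist px (628, 390) xy [ 0.6358 -0.2165] diam~mm 9 area 91
dish mask 0.82 254 382 190 289 [ 0.5391 -0.3557]
expected dish centre px [316.40613762 260.9517128 ] top edge [316.40613762 260.9517128 ]
```

View pics/w4.png

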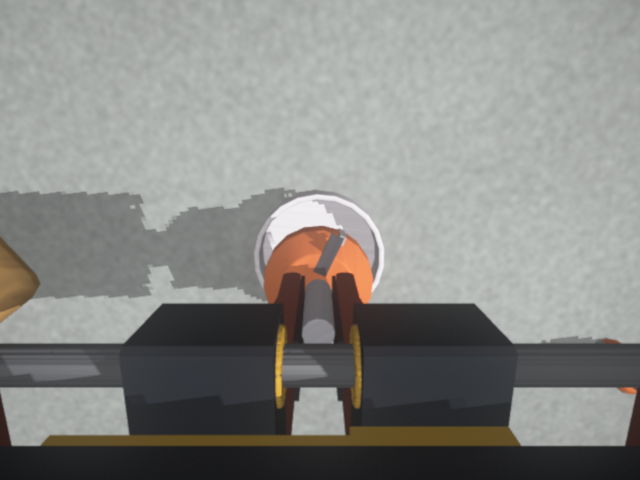

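bit_52 (px (318,289)) is over dish_52, whose rim spans columns 254–382. I'll lower it 46 mm.

Call:
step_arm(
  plan=[0,-0.03,-0.4,0,0,0,0,0,0,-0.5,0,0,0,0,0,0,-0.4,0,0,0,0,0,0,-0.3,0,0,0,0,0,0,-0.16,0,0,0,0,0,0,-0.06,0,0,0,0,0,0,-0.02,0,0,0,0,0,0,0,0,0,0,0,0,0,0,0,0,0,0,0,0,0,0,0,0,0],
)

```text
time: 20.7
tool_pos: [0.5237, -0.3516, 0.0462]
tcp_rot: [0.169, 0.986, -0.0, 0.0]
wrist_force: [-2.8, 1.8, 6.3]
finger_gap: 0.0115
grip_force: 25.0
```

Call:
step_arm(
  plan=[0,0,0,0,0,0,0.6,0,0,0,0,0,0,0.6,0,0,0.3,0,0,0,0.6,0,0,0.8,0,0,0,0.6,0,0,1,0,0,0,0.6,0,0.5,1,0,0,0,0.6,0,1,0.5,0,0,0,0.6,0,1,0,0,0,0,0.6,0,1,0,0,0,0,0.6,0,1,0,0,0,0,0.6],
)

```text
time: 21.95
tool_pos: [0.523, -0.2366, 0.1347]
tcp_rot: [0.168, 0.986, 0.0, -0.001]
wrist_force: [-0.7, 0.2, -0.3]
finger_gap: 0.0527
grip_force: 0.0
```

Call:
step_arm(
  plan=[0,1,0,0,0,0,0.6,0,1,0,0,0,0,0.6,0,1,0,0,0,0,0.6,0,1,0,0,0,0,0.6,0,1,0,0,0,0,0.6,0,1,0,0,0,0,0.6,0,1,0,0,0,0,0.6,0,1,0,0,0,0,0.6,0,1,0,0,0,0,0.6,0,1,0,0,0,0,0.6],
)

```text
time: 23.2
tool_pos: [0.5223, 0.0129, 0.1347]
tcp_rot: [0.168, 0.986, -0.0, -0.001]
wrist_force: [1.0, 0.3, -0.9]
finger_gap: 0.0528
grip_force: 0.0
```

Call:
step_arm(
  plan=[0,1,0,0,0,0,0.6,0,1,0,0,0,0,0.6,0,1,0,0,0,0,0.6,0,1,0,0,0,0,0.6,0,1,0,0,0,0,0.6,0,1,0,0,0,0,0.6,0,1,0,0,0,0,0.6,0,1,0,0,0,0,0.6,0,1,0,0,0,0,0.6,0,1,0,0,0,0,0.6],
)

```text
time: 24.45
tool_pos: [0.5219, 0.2624, 0.1345]
tcp_rot: [0.168, 0.986, -0.001, -0.001]
wrist_force: [0.3, -0.3, -0.2]
finger_gap: 0.0527
grip_force: 0.0
```

Call:
step_arm(
  plan=[0,1,0,0,0,0,0.6,0,1,0,0,0,0,0.6,0,1,0,0,0,0,0.6,0,1,0,0,0,0,0.6,0,0.5,0,0,0,0,0.6,0,0,0,0,0,0,0.6,0,0,0,0,0,0,0.6,0,0,0,0,0,0,0.6,0,0,0,0,0,0,0.6,0,0,0,0,0,0,0.6],
)

```text
time: 25.7
tool_pos: [0.5238, 0.3731, 0.1358]
tcp_rot: [0.169, 0.986, 0.0, 0.0]
wrist_force: [0.1, 0.3, 1.9]
finger_gap: 0.0528
grip_force: 0.0
```

```bash
python3 - <<'E'
from h import *
s=ctrl.observe(); print(s["tool_pos"])
i=ctrl.camera_info("wrist"); im=ctrl.capture("wrist"); cv2.imwrite("pics/w5.png",im[:,:,::-1]); blobs("wrist",im,.002,i)
t=ctrl.capture("top");cv2.imwrite("pics/t5.png",t[:,:,::-1]);blobs("top",t,.008,ctrl.camera_info("top"))
E
```

```text
[0.52381308 0.37314708 0.13576362]
wrist px (320, 235) xy [0.524  0.3746] diam~mm 36 area 1552
wrist px (216, 409) xy [0.6316 0.2485] diam~mm 31 area 407
wrist px (197, 420) xy [0.6363 0.23  ] diam~mm 9 area 28
wrist px (204, 434) xy [0.6505 0.2304] diam~mm 13 area 34
top px (411, 186) xy [ 0.6504 -0.1946] diam~mm 21 area 59
top px (73, 250) xy [0.5186 0.4739] diam~mm 88 area 207
top px (490, 250) xy [ 0.5218 -0.3526] diam~mm 52 area 364
top px (262, 276) xy [0.4693 0.1008] diam~mm 65 area 783
```

View pics/w5.png

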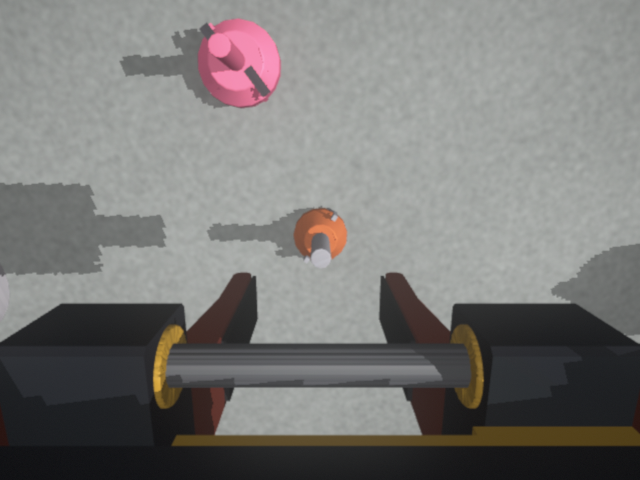

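bit_38 (36 mm measured) is aligned at px (320,235), and bit_52 stands in its dish. Gripping bit_38 next.

Call:
step_arm(
  plan=[0,0.03,-0.7,0,0,0,0.4,0,0,-0.8,0,0,0,0.4,0,0,-0.8,0,0,0,0.4,0,0,-0.7,0,0,0,0.4,0,0,-0.5,0,0,0,0.4,0,0,-0.2,0,0,0,0.4,0,0,0,0,0,0,0,0,0,0,0,0,0,0,0,0,0,0,0,0,0,0,0,0,0,0,0,0],
  squeeze=25,
)

```text
time: 27.05
tool_pos: [0.5241, 0.3745, 0.0439]
tcp_rot: [0.169, 0.986, 0.0, 0.0]
wrist_force: [-0.2, 0.2, 3.0]
finger_gap: 0.0113
grip_force: 25.0
```

Call:
step_arm(
  plan=[0,0,0,0,0,0,0,0,0,0,0,0,0,0,0,0,0.2,0,0,0,0,0,0,0.6,0,0,0,0,0,0,0.8,0,0,0,0,0,0,0.8,0,0,0,0,0,0,0.8,0,0,0,0,0,0,0.4,0,0,0,0,0,0,0,0,0,0,0,0,0,0,0,0,0,0],
)

```text
time: 28.3
tool_pos: [0.5233, 0.3739, 0.1326]
tcp_rot: [0.169, 0.986, -0.0, -0.0]
wrist_force: [-0.8, 0.3, -0.3]
finger_gap: 0.0115
grip_force: 25.0
```

Call:
step_arm(
  plan=[-0.25,-0.75,0,0,0,0,0,-0.25,-1,0,0,0,0,0,-0.25,-1,0,0,0,0,0,-0.25,-1,0,0,0,0,0,-0.25,-1,0,0,0,0,0,-0.25,-1,0,0,0,0,0,-0.25,-1,0,0,0,0,0,-0.25,-1,0,0,0,0,0,-0.25,-1,0,0,0,0,0,-0.25,-1,0,0,0,0,0],
)

```text
time: 29.55
tool_pos: [0.4606, 0.1293, 0.1328]
tcp_rot: [0.169, 0.986, -0.0, -0.0]
wrist_force: [0.3, -0.9, -1.6]
finger_gap: 0.0115
grip_force: 25.0
```

Call:
step_arm(
  plan=[-0.25,-1,0,0,0,0,0,-0.25,-1,0,0,0,0,0,-0.25,-1,0,0,0,0,0,-0.25,-1,0,0,0,0,0,-0.25,-1,0,0,0,0,0,-0.25,-1,0,0,0,0,0,-0.25,-1,0,0,0,0,0,-0.25,-1,0,0,0,0,0,-0.25,-1,0,0,0,0,0,-0.25,-1,0,0,0,0,0],
)

```text
time: 30.8
tool_pos: [0.398, -0.1205, 0.133]
tcp_rot: [0.169, 0.986, 0.0, -0.0]
wrist_force: [0.8, 0.1, -0.6]
finger_gap: 0.0115
grip_force: 25.0
```

Call:
step_arm(
  plan=[-0.25,-1,0,0,0,0,0,-0.25,-1,0,0,0,0,0,-0.25,-1,0,0,0,0,0,-0.25,-1,0,0,0,0,0,-0.04,-0.8,0,0,0,0,0,0,-0.33,-0.3,0,0,0,0,0,0,-0.5,0,0,0,0,0,0,-0.5,0,0,0,0,0,0,-0.3,0,0,0,0,0,0,0,0,0,0,0],
)

```text
time: 32.05
tool_pos: [0.3723, -0.2471, 0.0923]
tcp_rot: [0.168, 0.986, 0.0, -0.001]
wrist_force: [0.4, -0.3, -1.3]
finger_gap: 0.0111
grip_force: 25.0
```

```bash
python3 - <<'E'
from fit import *
im,i=fit("dish_38",(.3725,-.248),.05); cv2.imwrite("pics/w6.png",im[:,:,::-1])
E
```

```text
[ 0.37227963 -0.2470557   0.09234808]
wrist px (318, 276) xy [ 0.3718 -0.247 ] diam~mm 36 area 2055
wrist px (288, 332) xy [ 0.395  -0.2711] diam~mm 10 area 103
wrist px (349, 333) xy [ 0.4058 -0.2421] diam~mm 8 area 44
dish mask 0.59 265 368 202 288 [ 0.3878 -0.2536]
expected dish centre px [316.75592259 260.8730918 ] top edge [316.75592259 260.8730918 ]
```

View pics/w6.png

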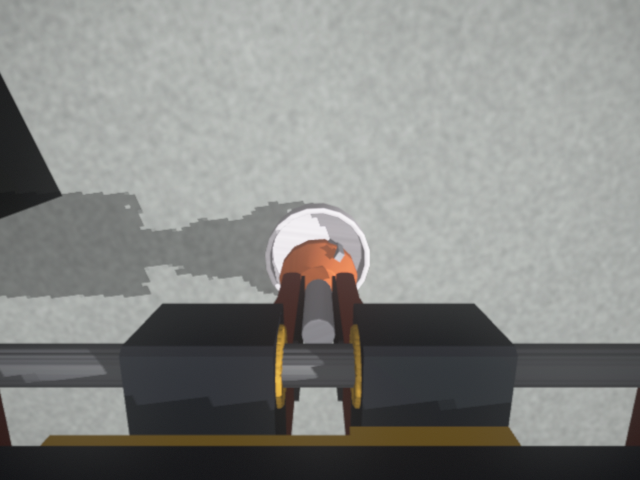

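bit_38 is centred over dish_38: the cutter is at px (318,276) and the rim spans columns 265–368. I'll lower it.

Call:
step_arm(
  plan=[0,-0.03,-0.4,0,0,0,0,0,0,-0.5,0,0,0,0,0,0,-0.4,0,0,0,0,0,0,-0.3,0,0,0,0,0,0,-0.16,0,0,0,0,0,0,-0.06,0,0,0,0,0,0,-0.02,0,0,0,0,0,0,0,0,0,0,0,0,0,0,0,0,0,0,0,0,0,0,0,0,0],
)

```text
time: 33.4
tool_pos: [0.3725, -0.2484, 0.0478]
tcp_rot: [0.169, 0.986, 0.0, -0.0]
wrist_force: [-2.6, 1.2, 9.0]
finger_gap: 0.0118
grip_force: 25.0
```

Call:
step_arm(
  plan=[0,0,0,0,0,0,0.6,0,0,0,0,0,0,0.6,0,0,0.3,0,0,0,0.6,0,0,0.8,0,0,0,0.6,0,0,1,0,0,0,0.6,0.5,0.2,1,0,0,0,0.6,1,0.2,0.7,0,0,0,0.6,1,0.2,0,0,0,0,0.6,1,0.2,0,0,0,0,0.6,1,0.2,0,0,0,0,0.6],
)

```text
time: 34.65
tool_pos: [0.486, -0.2233, 0.1427]
tcp_rot: [0.169, 0.986, -0.0, 0.0]
wrist_force: [0.2, -0.3, 0.3]
finger_gap: 0.0523
grip_force: 0.0
```

Call:
step_arm(
  plan=[1,0.2,0,0,0,0,0.6,1,0.2,0,0,0,0,0.6,1,0.2,0,0,0,0,0.6,1,0.2,0,0,0,0,0.6,1,0.2,0,0,0,0,0.6,1,0.06,0,0,0,0,0.6,0.7,0,0,0,0,0,0.6,0,0,0,0,0,0,0.6,0,0,0,0,0,0,0.6,0,0,0,0,0,0,0.6],
)

```text
time: 35.9
tool_pos: [0.6519, -0.1971, 0.1423]
tcp_rot: [0.169, 0.986, 0.0, -0.0]
wrist_force: [-0.1, -0.1, 0.3]
finger_gap: 0.0526
grip_force: 0.0
```

```bash
python3 - <<'E'
from h import *
s=ctrl.observe(); print(s["tool_pos"])
i=ctrl.camera_info("wrist"); im=ctrl.capture("wrist"); cv2.imwrite("pics/w7.png",im[:,:,::-1]); blobs("wrist",im,.014,i)
t=ctrl.capture("top");blobs("top",t,.008,ctrl.camera_info("top"))
E
```

```text
[ 0.65185546 -0.19707797  0.14225831]
wrist px (38, 130) xy [ 0.5227 -0.3472] diam~mm 62 area 4032
wrist px (319, 236) xy [ 0.6514 -0.1962] diam~mm 26 area 515
wrist px (216, 409) xy [ 0.7564 -0.3184] diam~mm 30 area 414
wrist px (204, 434) xy [ 0.7741 -0.3367] diam~mm 12 area 26
top px (411, 186) xy [ 0.6504 -0.1946] diam~mm 21 area 59
top px (262, 276) xy [0.4695 0.101 ] diam~mm 65 area 785
```

View pics/w7.png

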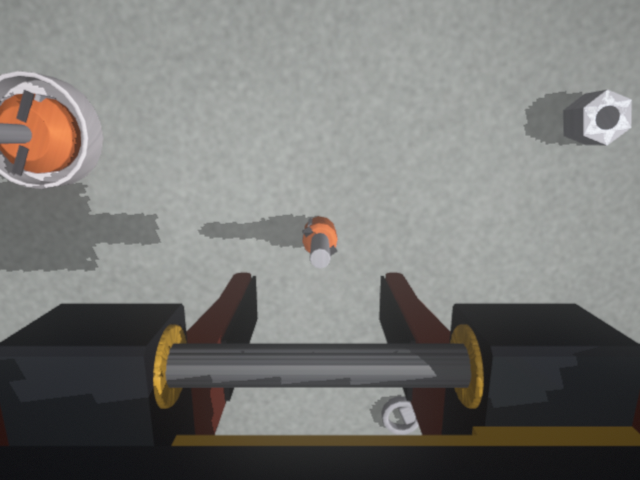

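bit_24 is aligned at px (319,236), bit_52 is visible standing in its dish, and the nut at (605,117) is clear. Gripping bit_24.

Call:
step_arm(
  plan=[-0.02,0.04,-0.7,0,0,0,0.4,0,0,-0.8,0,0,0,0.4,0,0,-0.8,0,0,0,0.4,0,0,-0.8,0,0,0,0.4,0,0,-0.5,0,0,0,0.4,0,0,-0.2,0,0,0,0.4,0,0,0,0,0,0,0,0,0,0,0,0,0,0,0,0,0,0,0,0,0,0,0,0,0,0,0,0],
  squeeze=20,
)

```text
time: 37.25
tool_pos: [0.6527, -0.1962, 0.048]
tcp_rot: [0.169, 0.986, -0.0, 0.001]
wrist_force: [-0.5, 0.1, 2.9]
finger_gap: 0.0118
grip_force: 20.0
```

Call:
step_arm(
  plan=[0,0,0,0,0,0,0,0,0,0,0,0,0,0,0,0,0.2,0,0,0,0,0,0,0.6,0,0,0,0,0,0,0.8,0,0,0,0,0,0,0.8,0,0,0,0,0,0,0.8,0,0,0,0,0,0,0.4,0,0,0,0,0,0,0,0,0,0,0,0,0,0,0,0,0,0],
)

```text
time: 38.5
tool_pos: [0.6517, -0.1959, 0.1365]
tcp_rot: [0.169, 0.986, 0.0, -0.001]
wrist_force: [0.5, 0.4, -1.8]
finger_gap: 0.0115
grip_force: 20.0
```

Call:
step_arm(
  plan=[-0.06,0.7,0,0,0,0,0,-0.06,1,0,0,0,0,0,-0.06,1,0,0,0,0,0,-0.06,1,0,0,0,0,0,-0.06,1,0,0,0,0,0,-0.06,1,0,0,0,0,0,-0.06,1,0,0,0,0,0,-0.06,1,0,0,0,0,0,-0.06,1,0,0,0,0,0,-0.06,1,0,0,0,0,0],
)

```text
time: 39.75
tool_pos: [0.6368, 0.0487, 0.1373]
tcp_rot: [0.168, 0.986, 0.0, 0.0]
wrist_force: [0.3, -0.3, -0.6]
finger_gap: 0.0119
grip_force: 20.0
```

Call:
step_arm(
  plan=[-0.06,1,0,0,0,0,0,-0.06,1,0,0,0,0,0,-0.06,1,0,0,0,0,0,-0.06,1,0,0,0,0,0,-0.03,1,0,0,0,0,0,0,0.6,0,0,0,0,0,0,0.2,-0.3,0,0,0,0,0,0,-0.6,0,0,0,0,0,0,-0.5,0,0,0,0,0,0,-0.2,0,0,0,0],
)

```text
time: 41.0
tool_pos: [0.6297, 0.1905, 0.0954]
tcp_rot: [0.169, 0.986, -0.001, -0.001]
wrist_force: [0.2, -0.3, -0.8]
finger_gap: 0.0117
grip_force: 20.0
```

```bash
python3 - <<'E'
from fit import *
im,i=fit("dish_24",(.6305,.1915),.065); cv2.imwrite("pics/w8.png",im[:,:,::-1])
E
```

```text
[0.62965773 0.19049599 0.09540161]
wrist px (62, 40) xy [0.4962 0.1276] diam~mm 56 area 8940
wrist px (319, 271) xy [0.6229 0.1933] diam~mm 18 area 886
wrist px (286, 333) xy [0.6473 0.1677] diam~mm 8 area 43
wrist px (350, 333) xy [0.6575 0.1968] diam~mm 8 area 38
dish mask 0.61 282 359 215 275 [0.6395 0.1883]
expected dish centre px [320.61332265 259.2492617 ] top edge [320.61332265 259.2492617 ]
```

View pics/w8.png

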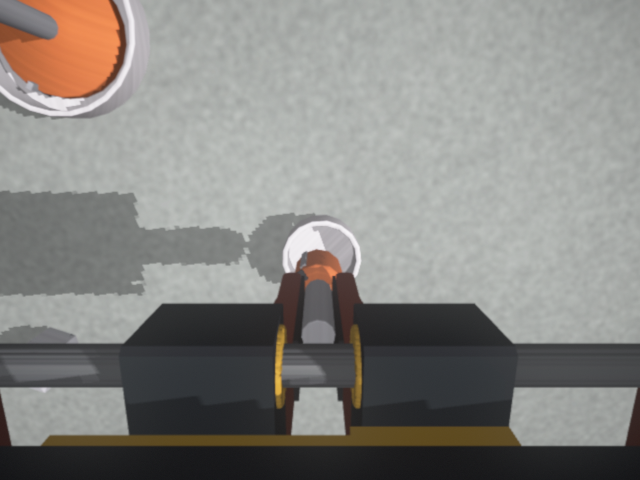

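bit_24 is over dish_24: cutter column 319, rim centre 320, and the rim's top edge fits the expected centre. I'll lower it.

Call:
step_arm(
  plan=[0.03,0.04,-0.4,0,0,0,0,0,0,-0.5,0,0,0,0,0,0,-0.4,0,0,0,0,0,0,-0.3,0,0,0,0,0,0,-0.16,0,0,0,0,0,0,-0.06,0,0,0,0,0,0,-0.02,0,0,0,0,0,0,0,0,0,0,0,0,0,0,0,0,0,0,0,0,0,0,0,0,0],
)

```text
time: 42.35
tool_pos: [0.6312, 0.1925, 0.052]
tcp_rot: [0.169, 0.986, -0.0, 0.0]
wrist_force: [-2.8, -1.3, 5.8]
finger_gap: 0.0118
grip_force: 20.0
```

Seated on the floor of the dish. I'll release, rise and move clear.

Call:
step_arm(
  plan=[0,0,0,0,0,0,0.5,0,0,0,0,0,0,0.5,0,0,0.3,0,0,0,0.5,0,0,0.8,0,0,0,0.5,0,0,1,0,0,0,0.5,0,0,1,0,0,0,0.5,0,0,1,0,0,0,0.5,0,0.5,1,0,0,0,0.5,0,1,0.5,0,0,0,0.5,0,1,0,0,0,0,0.5],
)

```text
time: 43.6
tool_pos: [0.6318, 0.2569, 0.1929]
tcp_rot: [0.169, 0.986, 0.001, 0.001]
wrist_force: [-0.2, -0.2, -0.6]
finger_gap: 0.0442
grip_force: 0.0
```

Call:
step_arm(
  plan=[0,1,0,0,0,0,0.5,0,1,0,0,0,0,0.5,0,1,0,0,0,0,0.5,0,1,0,0,0,0,0.5,0,1,0,0,0,0,0.5,0,1,0,0,0,0,0.5,0,0.5,0,0,0,0,0.5,0,0,0,0,0,0,0.5,0,0,0,0,0,0,0.5,0,0,0,0,0,0,0.5],
)

```text
time: 44.85
tool_pos: [0.6314, 0.4166, 0.1912]
tcp_rot: [0.169, 0.986, -0.0, -0.0]
wrist_force: [-0.5, 0.2, 0.5]
finger_gap: 0.0438
grip_force: 0.0
```

```bash
python3 - <<'E'
from h import *
t=ctrl.capture("top");blobs("top",t,.008,ctrl.camera_info("top")); cv2.imwrite("pics/t9.png",t[:,:,::-1])
s=ctrl.capture("scene")[130:370,100:520]; cv2.imwrite("pics/s9.png",cv2.resize(s[:,:,::-1],(798,456)))
E
```

```text
top px (20, 168) xy [0.6821 0.5831] diam~mm 96 area 247
top px (216, 195) xy [0.6299 0.1941] diam~mm 25 area 61
top px (490, 250) xy [ 0.5218 -0.3526] diam~mm 52 area 363
top px (262, 276) xy [0.4692 0.1008] diam~mm 65 area 774
top px (439, 327) xy [ 0.3709 -0.249 ] diam~mm 37 area 197
```

View pics/s9.png

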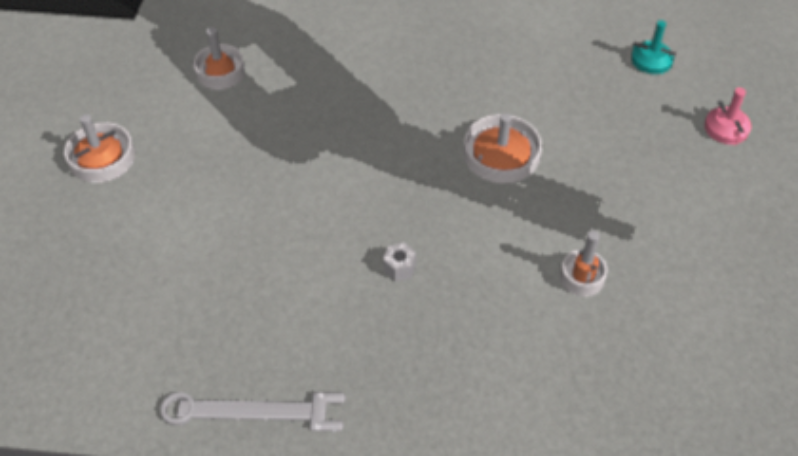

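View pics/t9.png

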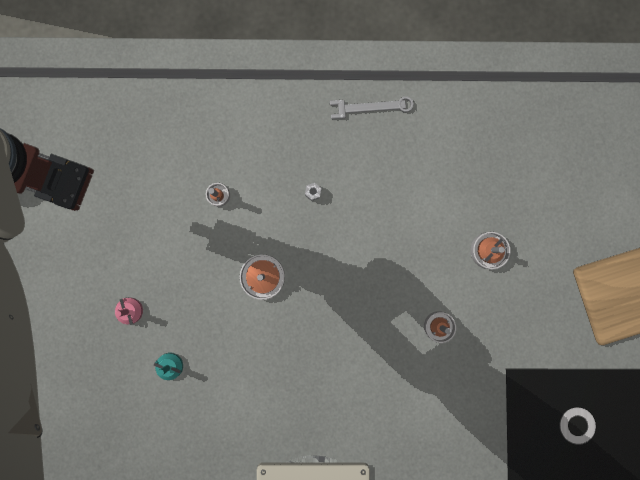

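All four bits stand upright in their own dishes, and the dishes are still at their starting pixels. The nut (313,191), wrench (370,106) and both look-alikes have not moved, and the arm is clear.

```bash
python3 -c "
from cell import ctrl
print(ctrl.job_done())"
```

```text
the job is handed in; nothing more can be done
None
```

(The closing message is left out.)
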